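# Turn the biscuit over onto the board

## Task

Take the spatula from its rest and use it to lever up the big biscuit on the baking mat and turn it over onto the empty chopping board beside the mat, so that it lies flat with its chocolate side up and wholly on the board, nothing sticking out past the edge. Then put the spatula back in its sloping rest as it was. Work the biscuit with the spatula only, never with the gripper, and do not shift the mug, jam jar, garlic or lemon.

Things in the scene. Friction and masses are not known exactly. Their poses are not given: they have to be found in the camera images.
- biscuit: Big round biscuit, loose: 114 mm across, 16 mm thick, about 0.12 kg. Both rims bevelled: each face's flat is 90 mm across, the bevel rises 6 mm over 12 mm, so a thin blade on the mat slides under once the board stops the biscuit. Origin: centre of the chocolate (dark brown) face, down at the start; +z points from there out through the plain tan face (up at the start, down when turned over).
- biscuit_centre (a point): Centre of the biscuit, halfway through its thickness. 10 mm above the worktop at the start (on the mat), 30 mm when it lies on the board.
- board: Wooden chopping board, fixed: 215 (its x) x 330 (its y) x 22 mm thick. Origin: centre of its underside. The biscuit lies 3 to 20 mm off its +x long side (upright face at x = +0.108), which stops it: it can be pivoted up against that face and toppled over the edge. It then lies with 10 to 30 mm sticking out past the edge and has to be pushed on, towards the board's -x.
- mat: Thin baking mat, fixed flat on the worktop: 165 mm (its x) by 220 mm (its y), 2 mm thick, dark red border. It touches the board's +x long side. Origin: centre of its underside; same axes as the board.
- spatula: Cranked steel turner, black handle, loose, 0.16 kg. Origin: middle of the blade's rear edge, lower face; +x to the front edge, +z up out of the blade. Blade 100 mm long, 80 wide, 2.5 thick, slotted. A neck rises to the handle, which runs from x = -0.035, z = 0.042 110 mm back, rising 15 degrees (20 wide along y, 16 thick). At the start in its rest, blade 35 degrees nose down, handle at 50 degrees.
- spatula_grip (a point): Middle of the spatula's handle, the place to grip it (20 mm wide across, along the spatula's y): at x = -0.088, z = 0.056 in the spatula's frame.
- spatula_tip (a point): Middle of the blade's front edge, on its lower face: x = 0.100, z = 0 in the spatula's frame.
- rest: Grey spatula rest, fixed: 120 mm (its x) by 104 mm, 80 mm high at the back. A tray sloping down at 35 degrees towards its +x, 90 mm wide between side rails 7 mm high, with a 9 mm lip at the low end that stops the blade. Origin: centre of its underside. Lift the spatula straight up out of it and lower it straight down into it.
- rest_seat (a point): Middle of the tray's low end, against the lip, on the tray's surface (x = 0.050, z = 0.016 in the rest's frame): where the spatula's tip point lies when it is home. (Wall cabinets hang over the worktop beyond x = 0.62, 0.65 m up: keep the arm below them, carry the spatula low.)
- mug: White mug, 92 mm across, 95 mm high, behind the mat, loose bystander. Origin under its centre.
- jam_jar: Jam jar with a grey lid, 62 mm across, 86 mm high, left of the mug, loose bystander. Origin under its centre.
- garlic: Garlic bulb, 56 mm, near the worktop's front edge, loose bystander. Origin under its centre.
- lemon: Lemon, 71 mm, at the left, loose bystander. Origin under its centre.

How it is judged:
By the outcome, as a careful person would: the job done as asked, in the order asked, and still so for the second after the job is handed in, with the robot touching nothing.
It also fails if it takes over 58 s, if anything falls off the work surface, if the arm or the gripper's body presses on something with over 40 N, if the wrist force passes 120 N, or if a joint passes its speed limit or range.

## Robot

A 6-joint arm with a two-finger parallel gripper is mounted at the origin on a cart in front of the work surface, level with it; the furniture and walls round the work are solid. World frame = base frame: x ahead of the robot, y to its left, z up, the work surface at z = 0. Lengths are in m, angles in degrees, forces in N, time in s.
With the tool pointing down it reaches from about 0.375 to 0.9 m from the base axis. Payload 3.1 kg.
Tool frame: the origin (TCP) lies between the finger pads; the fingertips stand 22 mm ahead of it and the grasp point (between the pads) lies 3 mm ahead of it; z points along the fingers, y is the line along which they close (so a half turn about z gives the same grasp; the last joint's range is limited). The gripper opens to 87 mm and grips with 3 to 60 N. Pads are 19 mm wide; open, the fingers measure 117 mm over their backs; the gripper's body (75 mm by 190 mm) begins 51 mm behind the grasp point.
Start: joints at [62.939, 30.224, 82.088, -0, 67.689, -10.227], TCP at [0.181, 0.598, 0.245] pointing down, gripper open.
Joint ranges: [-176.69, 176.69], [-43.24, 126.21], [12.49, 139.97], [-82, 262], [0, 151.66], [-163.58, 163.58]. Speed limits (degrees/s): [159.86, 159.86, 180, 180, 180, 180].

## Interface

Orientations are given as a 3x3 rotation matrix whose columns are the frame's x, y, z axes.
In Python, from rig import bot, capture, search_frame, outline_of, spot_point gives the robot as it stands.
- The arm moves only by the tool jog_arm, never from a script. Its argument "rows" is text: rows parted by semicolons, each of 7 numbers parted by spaces: the opening, from 0 (shut) to 1 (fully open), then the shift along the tool's x, y, z as a fraction of full scale, then the turn, a rotation vector about the tool's x, y, z as a fraction of full scale. A call has 1 to 20 rows; each row is the pose to reach, as a shift and turn from the pose commanded when the call began, along the tool's axes at that moment; what a row does not reach only later rows make up. Full scale, the value 1, is 0.5 m for a shift and pi/4 rad for a turn. A row lasts 1/12 s, in which the tool goes at most 41.7 mm and 7.16 degrees, less where a joint would pass 70% of its speed; a pose out of reach is approached as far as the arm can. A call with a number of a shift or a turn outside -1 to 1 is refused whole. A call with a gripper value outside its range is refused whole. The fingers move at their own pace and stop on an object; the grip force is fixed at half the most. Time passes only in rows, so rows that repeat a pose let the fingers close. It gives the time, the measured TCP pose, the force, the opening and the grip force at its end, in the units of the state.
- bot.read_state(): the state, without advancing time (a new reading comes with each control period).
- capture(name): name is "scene" or "top" or "wrist"; returns a dict with "pixels" (480x640x3 uint8, red, green, blue), "fx", "fy", "cx", "cy" (pixels), "R" (3x3) and "t" (3): a world point X has camera coordinates R X + t; the wrist camera has in their place "mount" (4x4, takes a point from camera to tool coordinates, whose origin is the TCP and whose axes are the flange's). Camera axes: x right, y down, z forward; pixel columns grow to the right and rows downward; lengths in m; the calibration is good to about 2 mm. A picture is of the moment at which its call begins: read the wrist's pose just before it. There is no depth.
- bot.hand_in(): hands the job in; it is judged then, once.
Trained networks look in a picture, given as the dict that the camera call returned (one of the last four; its "shot" number tells which), for a name from the list of things; names that differ only in an ending like _2 or _b are one class to them, and where a whole thing is asked for, a point or a joint stands for the part that bears it (a point fixed in the world has none). Each returns a list of dicts, best first, with "conf" (0 to 1); they miss things now and then, are a little off and sometimes report something else, mostly with a low value. They report only what shows in the picture. A call takes as long as a camera call.
- search_frame(label, picture): "point" ([x, y, z] in m, in world coordinates, good to about 4 mm: the middle of the surface that is visible of it).
- outline_of(label, picture): "region" (480x640 bool, what is visible of it).
- spot_point(label, picture): "point" ([x, y, z] in m, in world coordinates, good to about 4 mm: a listed point, or the origin of a listed thing).
The state is a dict: "time_s": time; "joint_positions": joint angles; "qvel": joint speeds; "tau": joint torques, N m; "position": TCP position; "tcp_rot": TCP orientation; "force": force on the tool from outside, world axes, zero at the start; "moment": the same for the moment, N m; "opening": opening from 0.0 (shut) to 1.0 (fully open); "grasp_force": force on a finger pad.
Only numpy, scipy, OpenCV 4.12 (cv2) and the standard library are available. Lean on these libraries where they do the work, as an engineer would, in place of code of your own. Each camera call takes 0.05 s, during which the arm holds its last target. There are 200 camera calls.

## Working session

There is one attempt and no reset: what is moved stays moved. The work goes in short steps, Python scripts to look and compute and a tool call to move; the robot and the scene stay as the last step left them, time stands still between calls to the robot, and variables do not carry over. Pictures are saved under pics/ and viewed, at most 10 in all, crops included, and the job is handed in when it is done.

Besides the shell and the picture viewer there is one more tool, called after "Request:" by a JSON object that holds its "api" and its "payload". jog_arm: Moves the arm, as the interface text tells. Its arguments: {"type":"object","properties":{"rows":{"type":"string"}},"required":["rows"]}

```bash
ls; mkdir -p pics; cat > h.py <<'E'
from rig import bot, capture, search_frame, outline_of, spot_point
import numpy as np, cv2
def save(p,n): cv2.imwrite('pics/'+n+'.png',p['pixels'][:,:,::-1])
E
python3 - <<'E'
from h import *
s=bot.read_state(); print({k:np.round(v,3).tolist() for k,v in s.items()})
for c in('scene','top'):
    p=capture(c); save(p,c+'0')
    print(c,p['fx'],p['fy'],p['cx'],p['cy'],np.round(p['R'],4).tolist(),np.round(p['t'],4).tolist())
    for l in['biscuit','biscuit_centre','board','mat','spatula','spatula_grip','spatula_tip','rest','rest_seat','mug','jam_jar','garlic','lemon']:
        r=spot_point(l,p); print(l,[(np.round(q['point'],4).tolist(),round(q['conf'],2)) for q in r[:2]])
E
```

```text
pics
{'time_s': 0.0, 'joint_positions': [62.94, 30.278, 82.159, -0.0, 67.69, -10.227], 'qvel': [0.058, -0.076, -0.073, 0.114, 0.115, 0.039], 'tau': [0.001, -44.005, -17.659, 0.063, 0.058, -0.0], 'position': [0.181, 0.598, 0.244], 'tcp_rot': [[-0.957, 0.29, -0.001], [0.29, 0.957, -0.002], [0.0, -0.002, -1.0]], 'force': [-0.136, 0.152, -0.313], 'moment': [0.01, 0.013, -0.031], 'grasp_force': 0.0, 'opening': 1.0}
scene 556.3325268250169 556.3325268250169 330.125425035377 232.969991032146 [[0.7828, -0.6219, -0.0209], [-0.3316, -0.3885, -0.8597], [0.5266, 0.6799, -0.5103]] [-0.4854, 0.3139, 1.0029]
biscuit [([0.5286, -0.1623, 0.0029], 0.59)]
biscuit_centre [([0.531, -0.1687, 0.0098], 0.79)]
board [([0.4314, 0.1762, 0.0128], 0.5)]
mat [([0.5635, -0.1426, 0.0026], 0.78)]
spatula [([0.4426, 0.2623, 0.0716], 0.92)]
spatula_grip [([0.4564, 0.299, 0.1694], 0.6)]
spatula_tip [([0.4308, 0.1799, 0.0119], 0.85), ([0.5277, -0.1636, 0.0047], 0.17)]
rest [([0.4416, 0.2266, 0.0014], 0.89)]
rest_seat [([0.4249, 0.1787, 0.0152], 0.73)]
mug []
jam_jar [([0.7867, 0.0244, -0.0016], 0.79)]
garlic [([0.4261, 
[... 182 characters left out ...]
5, -0.9995, 0.012], [-0.9964, -0.0314, -0.0782], [0.0785, -0.0095, -0.9969]] [-0.0066, 0.6075, 1.3886]
biscuit [([0.5342, -0.1661, -0.0021], 0.78)]
biscuit_centre [([0.5356, -0.1647, 0.0116], 0.95)]
board []
mat [([0.5654, -0.147, 0.0006], 0.84)]
spatula [([0.4471, 0.2574, 0.0722], 0.8)]
spatula_grip [([0.4591, 0.2935, 0.1669], 0.62)]
spatula_tip [([0.4268, 0.179, 0.0132], 0.79)]
rest [([0.4454, 0.2253, 0.0005], 0.83)]
rest_seat [([0.4351, 0.1797, 0.0148], 0.83)]
mug [([0.5331, -0.1624, -0.0021], 0.74), ([0.4296, 0.1813, 0.013], 0.19)]
jam_jar [([0.4229, 0.007, -0.0006], 0.5)]
garlic [([0.4399, 0.3823, -0.0024], 0.6), ([0.4227, 0.0062, 0.001], 0.59)]
lemon [([0.4374, 0.3834, -0.0038], 0.66)]
```

View pics/scene0.png

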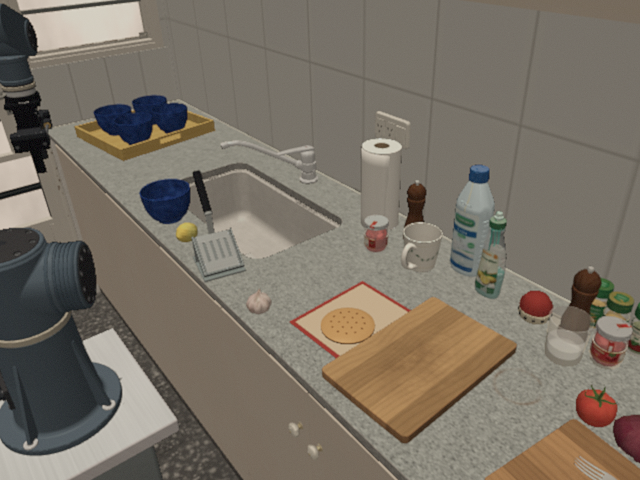

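View pics/top0.png

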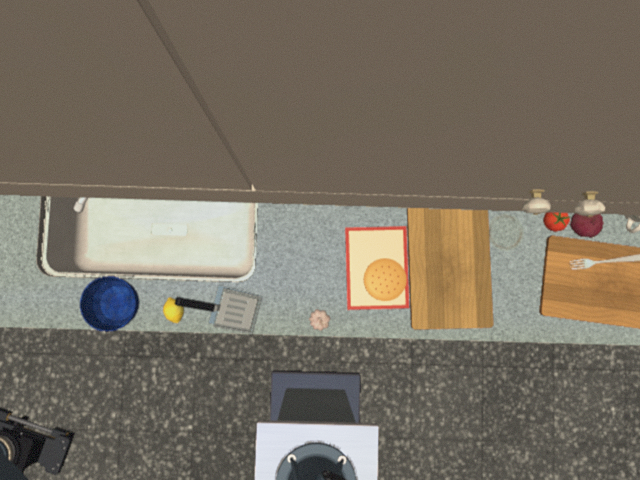

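The scene view shows the spatula in its rest (handle top near 200,180, blade 218,255), the biscuit at (348,325) on the mat and the board at (420,365). The top view shows the same: spatula blade (238,310), biscuit (385,280), and board edge near column 409.

```bash
cat >> h.py <<'E'
def ray(p,uv,z):
    uv=np.atleast_2d(uv).astype(float); R,t=p['R'],p['t']
    d=np.c_[(uv[:,0]-p['cx'])/p['fx'],(uv[:,1]-p['cy'])/p['fy'],np.ones(len(uv))]@R
    o=-R.T@t; return o+d*((z-o[2])/d[:,2])[:,None]
def edge_poly(m):
    c=max(cv2.findContours(m.astype(np.uint8),cv2.RETR_EXTERNAL,cv2.CHAIN_APPROX_NONE)[0],key=cv2.contourArea)
    return c[:,0,:]
def rect(pts): 
    c,s,a=cv2.minAreaRect((pts[:,:2]*1000).astype(np.float32)); return np.round(c,1),np.round(s,1),round(a,1),np.round(cv2.boxPoints((c,s,a)),1).tolist()
E
python3 - <<'E'
from h import *
for c in('top','scene'):
    p=capture(c)
    for l,z in(('board',.022),('mat',.002),('biscuit',.012),('rest',.016),('spatula',.03)):
        r=outline_of(l,p)
        for q in r[:2]:
            e=edge_poly(q['region']); w=ray(p,e,z)
            print(c,l,round(q['conf'],2),*rect(w), 'circle',np.round(cv2.minEnclosingCircle((w[:,:2]*1000).astype(np.float32)),1) if l=='biscuit' else '') if l!='biscuit' else print(c,l,q['conf'],rect(w)[:3])
    if c=='top':
        # handle and blade in top view: crop for viewing
        im=p['pixels'][260:350,150:430,::-1]; cv2.imwrite('pics/crop.png',cv2.resize(im,None,fx=2.85,fy=2.85,interpolation=cv2.INTER_CUBIC))
        g=p['pixels'].astype(int); dark=(g.max(2)<45); dark[:, :165]=0; dark[:,225:]=0; dark[:290]=0; dark[:,:][320:]=0
        ys,xs=np.nonzero(dark); print('handle px',len(xs),xs.min(),xs.max(),ys.min(),ys.max(), cv2.minAreaRect(np.c_[xs,ys].astype(np.float32)))
E
```

```text
top board 0.73 [ 569.8 -334.5] [318.9 217.4] 3.0 [[404.79998779296875, -234.5], [416.3999938964844, -451.5], [734.7999877929688, -434.6000061035156], [723.2999877929688, -217.5]] circle 
top board 0.69 [433.8 386.4] [63.8 49.2] 50.7 [[394.5, 377.29998779296875], [432.6000061035156, 346.1000061035156], [473.0, 395.5], [435.0, 426.6000061035156]] circle 
top mat 0.6 [ 563.6 -144.5] [222.4 165.8] 3.1 [[448.1000061035156, -67.80000305175781], [457.1000061035156, -233.3000030517578], [679.2000122070312, -221.1999969482422], [670.2000122070312, -55.599998474121094]] circle 
top mat 0.52 [440.7 228.3] [124.8 113.2] 78.1 [[372.5, 178.89999389648438], [483.29998779296875, 155.60000610351562], [509.0, 277.70001220703125], [398.20001220703125, 301.0]] circle 
top biscuit 0.76 (array([ 534.7, -166. ]), array([108.5, 111.9]), 28.1)
top rest 0.92 [441.8 226. ] [118.6 106.5] 78.5 [[377.79998779296875, 178.39999389648438], [482.20001220703125, 157.1999969482422], [505.79998779296875, 273.5], [401.5, 294.70001220703125]] circle 
top spatula 0.94 [451.5 276.8] [205.4  81.9] 78.4 [[390.79998779296875, 
[... 440 characters left out ...]
5, -220.89999389648438]] circle 
scene board 0.46 [ 526.9 -175.8] [114.  110.2] 50.0 [[448.1000061035156, -184.10000610351562], [532.5, -254.89999389648438], [605.7999877929688, -167.5], [521.2999877929688, -96.69999694824219]] circle 
scene mat 0.87 [ 566.9 -136.9] [224.3 152.2] 3.4 [[450.5, -67.5], [459.3999938964844, -219.5], [683.4000244140625, -206.3000030517578], [674.4000244140625, -54.29999923706055]] circle 
scene biscuit 0.92 (array([ 534.5, -166.6]), array([115.5, 111.4]), 50.0)
scene rest 0.62 [454.9 249.6] [211.6 111.1] 71.9 [[369.20001220703125, 166.1999969482422], [474.8999938964844, 131.6999969482422], [540.5, 332.8999938964844], [434.8999938964844, 367.3999938964844]] circle
```

View pics/crop.png

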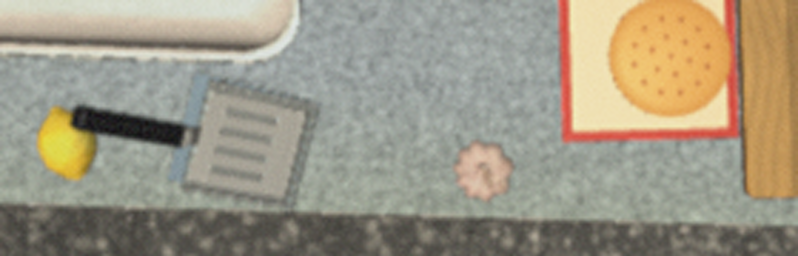

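```bash
cat >> h.py <<'E'
from scipy.spatial.transform import Rotation as Ro
def tool(az,tilt):
    """heading azimuth (deg) of spatula +x; tilt>0: tool z leans backwards"""
    a=np.radians(az); t=np.radians(tilt); h=np.array([np.cos(a),np.sin(a),0]); up=np.array([0,0,1.])
    y=np.cross(up,h); z=-np.sin(t)*h-np.cos(t)*up; return np.c_[np.cross(y,z),y,z]
def plan(grip,R,frm=None,off=.003):
    if frm is None:
        s=bot.read_state(); p0,R0=np.array(s['position']),np.array(s['tcp_rot'])
    else: p0,R0=frm
    p1=np.array(grip)-off*R[:,2]
    d=R0.T@(p1-p0)/.5; w=Ro.from_matrix(R0.T@R).as_rotvec()/(np.pi/4)
    print(np.round(d,3),np.round(w,3)); return p1,R
E
python3 -c "
from h import *
a=-101.5
plan([.457,.297,.30],tool(a,20))
R1=np.array(bot.read_state()['tcp_rot'])@Ro.from_rotvec([0,0,.94*np.pi/4]).as_matrix()
plan([.457,.297,.30],tool(a,20),(np.array([.457,.297,.30]),R1))
"
```

```text
[-0.703 -0.419 -0.117] [-0.328  0.36   1.861]
[-0.002 -0.001 -0.006] [-0.164  0.424  0.932]
```

Request:
{"api": "jog_arm", "payload": {"rows": "1 -0.35 -0.21 -0.117 0 0 0.47;1 -0.703 -0.419 -0.117 0 0 0.94;1 -0.703 -0.419 -0.117 0 0 0.94;1 -0.703 -0.419 -0.117 0 0 0.94;1 -0.703 -0.419 -0.117 0 0 0.94;1 -0.703 -0.419 -0.117 0 0 0.94;1 -0.703 -0.419 -0.117 0 0 0.94;1 -0.703 -0.419 -0.117 0 0 0.94;1 -0.703 -0.419 -0.117 0 0 0.94;1 -0.703 -0.419 -0.117 0 0 0.94;1 -0.703 -0.419 -0.117 0 0 0.94;1 -0.703 -0.419 -0.117 0 0 0.94"}}

```text
time_s: 3.0
position: [0.4584, 0.2944, 0.3034]
tcp_rot: [[-0.509, 0.861, 0.001], [0.861, 0.509, 0.001], [0.0, 0.001, -1.0]]
force: [-1.0, 0.7, 0.4]
opening: 0.999
grasp_force: 0.0
```

```bash
cat >> h.py <<'E'
import json
def log():
    s=bot.read_state(); open('log.jsonl','a').write(json.dumps({k:np.array(s[k]).tolist() for k in('joint_positions','position','tcp_rot')})+'\n'); return s
E
python3 -c "
from h import *
s=log(); print(s['time_s'],s['position'],s['joint_positions'])
plan([.457,.297,.30],tool(-101.5,20))
"
```

```text
3.0 [0.45841005 0.29436197 0.30336205] [ 2.09421883e+01  2.01622074e+01  8.95172908e+01  1.48818655e-02
  7.02654565e+01 -9.67103376e+00]
[ 0.004 -0.001  0.001] [-0.162  0.424  0.926]
```

Request:
{"api": "jog_arm", "payload": {"rows": "1 0.004 0 0 -0.162 0.424 0.926;1 0.004 0 0 -0.162 0.424 0.926;1 0.004 0 0 -0.162 0.424 0.926;1 0.004 0 0 -0.162 0.424 0.926;1 0.004 0 0 -0.162 0.424 0.926;1 0.004 0 0 -0.162 0.424 0.926;1 0.004 0 0 -0.162 0.424 0.926;1 0.004 0 0 -0.162 0.424 0.926"}}

```text
time_s: 3.67
position: [0.4534, 0.298, 0.3024]
tcp_rot: [[0.184, 0.981, 0.063], [0.922, -0.195, 0.336], [0.341, -0.004, -0.94]]
force: [-0.4, -0.9, -0.7]
opening: 1.001
grasp_force: 0.0
```

```bash
cat > fit.py <<'E'
from h import *
from scipy.optimize import least_squares
rx,ry,rz=[lambda d,a=a: Ro.from_euler(a,d,degrees=True).as_matrix() for a in 'xyz']
def fk(q,P):
    z0,a0,L1,a3,L2,Lt,lat=P[:7]
    R=rz(q[0]); p=R@[a0,-0*lat,z0]; 
    R=R@ry(q[1]); p=p+R@[0,lat,L1]
    R=R@ry(q[2]); p=p+R@[a3,0,L2]
    R=R@rz(S4*q[3])@ry(q[4]); R=R@rz(q[5]); p=p+R@[0,0,Lt]
    return p,R
S4=1
E
python3 - <<'E'
from h import *; import fit
s=log(); print(s['time_s'],s['position'],np.round(s['joint_positions'],2))
p=capture('wrist'); save(p,'w1'); print(np.round(p['mount'],4).tolist())
plan([.457,.297,.169],tool(-101.5,20))
L=[json.loads(l) for l in open('log.jsonl')]
L.append(dict(joint_positions=[62.94,30.278,82.159,0,67.69,-10.227],position=[.181,.598,.244],tcp_rot=[[-0.957,.29,-.001],[.29,.957,-.002],[0,-.002,-1.]]))
for S in(1,-1):
    fit.S4=S
    for l in L: print(np.round(fit.fk(l['joint_positions'],[0]*7)[1].T@np.array(l['tcp_rot']),2).tolist())
E
```

```text
3.6667 [0.45336647 0.29803293 0.30240551] [11.63 16.01 99.29 21.68 58.77 12.51]
[[0.0012, -0.9656, -0.26, 0.072], [1.0, 0.0012, 0.0004, -0.0002], [-0.0, -0.26, 0.9656, -0.1408], [0.0, 0.0, 0.0, 1.0]]
[-0.092  0.007  0.245] [-0.006  0.002  0.007]
[[0.0, -1.0, -0.0], [1.0, 0.0, 0.0], [-0.0, -0.0, 1.0]]
[[0.0, -1.0, 0.0], [1.0, 0.0, 0.0], [-0.0, 0.0, 1.0]]
[[-0.0, -1.0, 0.0], [1.0, -0.0, -0.0], [0.0, -0.0, 1.0]]
[[-0.0, -1.0, -0.0], [1.0, -0.0, 0.0], [-0.0, -0.0, 1.0]]
[[-0.4, -0.92, 0.01], [0.74, -0.31, 0.6], [-0.55, 0.25, 0.8]]
[[-0.0, -1.0, 0.0], [1.0, -0.0, -0.0], [0.0, -0.0, 1.0]]
```

View pics/w1.png

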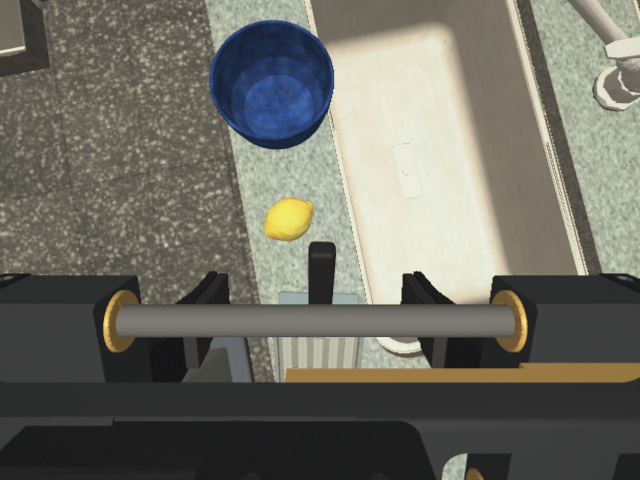

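The wrist view shows the handle centred between the fingers (end at about (321,245), running straight down the image), with the lemon beyond at (290,218).

```bash
cat >> h.py <<'E'
def wproj(X,p,s):
    R,t=np.array(s['tcp_rot']),np.array(s['position']); c=(np.atleast_2d(X)-t)@R
    M=p['mount']; c=(c-M[:3,3])@M[:3,:3]
    return np.round(np.c_[c[:,0]/c[:,2]*p['fx']+p['cx'],c[:,1]/c[:,2]*p['fy']+p['cy']],1)
E
python3 - <<'E'
from h import *; import fit
from scipy.optimize import least_squares
s=bot.read_state(); p=capture('wrist')
a=np.radians(-101.5); h=np.array([np.cos(a),np.sin(a),0]); g=np.array([.457,.297,.169]); up=np.array([0,0,1])
u=-h*np.cos(np.radians(50))+up*np.sin(np.radians(50)); n=h*np.sin(np.radians(50))+up*np.cos(np.radians(50))
print(wproj([g+.055*u,g+.055*u+.008*n,g+.055*u-.008*n,g],p,s))
L=[json.loads(l) for l in open('log.jsonl')]
L.append(dict(joint_positions=[62.94,30.278,82.159,0,67.69,-10.227],position=[.181,.598,.244],tcp_rot=[[-0.957,.29,-.001],[.29,.957,-.002],[0,-.002,-1.]]))
f=lambda P: np.r_[np.concatenate([fit.fk(l['joint_positions'],P)[0]-l['position'] for l in L]),1e-3*(P-x0)]
x0=np.array([.4,0,.4,0,.4,.25,.11])
r=least_squares(f,x0); print(np.round(r.x,4),np.abs(r.fun[:9]).max())
E
```

```text
[[319.9 247.2]
 [319.9 255.5]
 [319.9 239.3]
 [319.  292.9]]
[ 0.2717 -0.0008  0.5895  0.1128  0.3916  0.2834  0.111 ] 0.00036984774281523247
```

Request:
{"api": "jog_arm", "payload": {"rows": "0.6 -0.04 0.007 0.12 -0.006 0.002 0.007;0.6 -0.092 0.008 0.245 -0.006 0.002 0.007;0.6 -0.092 0.008 0.245 -0.006 0.002 0.007;0.6 -0.092 0.008 0.245 -0.006 0.002 0.007;0.6 -0.092 0.008 0.245 -0.006 0.002 0.007;0.6 -0.092 0.008 0.245 -0.006 0.002 0.007;0 -0.092 0.008 0.245 -0.006 0.002 0.007;0 -0.092 0.008 0.245 -0.006 0.002 0.007;0 -0.092 0.008 0.245 -0.006 0.002 0.007;0 -0.092 0.008 0.245 -0.006 0.002 0.007;0 -0.092 0.008 0.245 -0.006 0.002 0.007;0 -0.092 0.008 0.245 -0.006 0.002 0.007"}}

```text
time_s: 4.77
position: [0.4593, 0.2956, 0.1728]
tcp_rot: [[0.188, 0.979, 0.071], [0.92, -0.201, 0.336], [0.344, 0.002, -0.939]]
force: [-0.1, -0.0, 1.0]
opening: 0.232
grasp_force: 8.6
```

```bash
python3 - <<'E'
from h import *
s=log(); print(s['time_s'],s['position'],s['opening'],s['grasp_force'],s['force'],s['moment'],np.round(s['joint_positions'],1))
plan([.457,.297,.169],tool(-101.5,20))
print(np.array(s['tcp_rot']).T@[0,0,1])
E
```

```text
4.7667 [0.45927991 0.29557122 0.17280351] 0.23228673992708193 8.613852034562262 [-0.14393725 -0.01878312  0.98665888] [-0.19092724  0.27794003 -0.12586296] [ 11.2  27.5 107.2  28.9  40.8   1.5]
[-0.001 -0.005  0.002] [ 0.004 -0.002 -0.002]
[ 0.34354507  0.00226147 -0.93913347]
```

Request:
{"api": "jog_arm", "payload": {"rows": "0 0 0 0 0 0 0;0 0 0 0 0 0 0;0 0 0 0 0 0 0;0 0.014 0 -0.038 0 0 0;0 0.028 0 -0.076 0 0 0;0 0.055 0 -0.15 0 0 0;0 0.082 0 -0.225 0 0 0;0 0.082 0 -0.225 0 0 0;0 0.082 0 -0.225 0 0 0;0 0.082 0 -0.225 0 0 0"}}

```text
time_s: 5.6
position: [0.458, 0.2952, 0.291]
tcp_rot: [[0.189, 0.98, 0.069], [0.921, -0.201, 0.335], [0.342, -0.0, -0.94]]
force: [-0.4, -0.0, -2.2]
opening: 0.224
grasp_force: 30.0
```

```bash
python3 - <<'E'
from h import *; import fit
from scipy.optimize import least_squares
s=log(); print(s['time_s'],s['position'],s['opening'],s['grasp_force'],s['force'],s['moment'])
ps=capture('scene'); pt=capture('top')
for p in(ps,pt):
    for l in('spatula','spatula_tip','spatula_grip'):
        print(l,[(np.round(q['point'],4).tolist(),round(q['conf'],2)) for q in spot_point(l,p)[:2]])
save(ps,'lift')
L=[json.loads(l) for l in open('log.jsonl')]
L.append(dict(joint_positions=[62.94,30.278,82.159,0,67.69,-10.227],position=[.181,.598,.244]))
x0=np.array([.27,0,.59,.11,.39,.28,.11])
f=lambda P: np.r_[np.concatenate([fit.fk(l['joint_positions'],P)[0]-l['position'] for l in L]),1e-3*(P-x0)]
r=least_squares(f,x0); print(np.round(r.x,4),np.abs(r.fun[:15]).max())
P=r.x
lo=np.array([-176.69,-43.24,12.49,-82,0,-163.58]);hi=np.array([176.69,126.21,139.97,262,151.66,163.58])
def ik(p,R,q0):
    def g(q):
        a,B=fit.fk(q,P); B=B@Ro.from_euler('z',-90,degrees=True).as_matrix()
        return np.r_[(a-p)*10,Ro.from_matrix(B.T@R).as_rotvec()]
    z=least_squares(g,np.clip(q0,lo+.1,hi-.1),bounds=(lo,hi),x_scale=50.); return z.x,np.abs(z.fun).max()
q=np.array(s['joint_positions'])
a0=20
tip0=np.array([.534,-.20])
az=-87.; h=np.array([np.cos(np.radians(az)),np.sin(np.radians(az)),0]);up=np.array([0,0,1])
for phi in range(35,-1,-7):
    R=tool(az,a0-35+phi); sx=h*np.cos(np.radians(phi))-up*np.sin(np.radians(phi)); sz=h*np.sin(np.radians(phi))+up*np.cos(np.radians(phi))
    grip=np.array([.534,-.09,.01])-.188*sx+.056*sz
    q,e=ik(grip-.003*R[:,2],R,q); print('in',phi,np.round(grip,3),np.round(q,0),round(e,3))
for phi in range(0,111,10):
    R=tool(az,a0-35+phi); sx=h*np.cos(np.radians(phi))-up*np.sin(np.radians(phi)); sz=h*np.sin(np.radians(phi))+up*np.cos(np.radians(phi))
    piv=np.array([.536,-.224,.006]); tip=piv-.044*sx
    grip=tip-.188*sx+.056*sz
    q,e=ik(grip-.003*R[:,2],R,q); print('lever',phi,np.round(grip,3),np.round(q,0),round(e,3))
E
```

```text
5.6 [0.45799503 0.29518141 0.29103613] 0.22435128975360324 29.962576227262616 [-0.41896611 -0.02404909 -2.2230014 ] [-0.31875273  0.11781585  0.02984424]
spatula [([0.4451, 0.2579, 0.1922], 0.84), ([0.7867, 0.0266, 0.0002], 0.19)]
spatula_tip [([0.4294, 0.1767, 0.1315], 0.94)]
spatula_grip [([0.4629, 0.295, 0.2922], 0.94), ([0.5725, -0.3354, 0.002], 0.16)]
spatula [([0.4484, 0.2582, 0.1886], 0.59)]
spatula_tip [([0.4301, 0.1792, 0.1306], 0.9)]
spatula_grip []
[ 0.2739 -0.0007  0.5892  0.1145  0.3923  0.2835  0.111 ] 0.00039098279965205096
in 35 [0.528 0.032 0.164] [-19.  31. 100.  22.  59. 145.] 0.0
in 28 [0.527 0.05  0.148] [-14.  31. 101.  16.  52. 153.] 0.0
in 21 [0.526 0.065 0.13 ] [ -8.  33. 102.   8.  47. 163.] 0.0
in 14 [0.525 0.079 0.11 ] [ -6.  34. 103.   6.  42. 164.] 0.085
in 7 [0.525 0.09  0.088] [ -4.  36. 105.   5.  37. 164.] 0.18
in 0 [0.524 0.098 0.066] [ -3.  38. 106.   3.  32. 164.] 0.28
lever 0 [0.524 0.008 0.062] [-10.  38. 106.  -4.  32. 164.] 0.212
lever 10 [ 0.525 -0.006  0.101] [-12.  35. 104.  -2.  40. 164.] 0.065
lever 20 [ 0.526 -0.025  0.138] [-18.  32. 101.   6.  49. 155.] 0.0
lever 30 [ 0.527 -0.051  0.17 ] [-25.  31.  98.  15.  60. 143.] 0.0
lever 40 [ 0.529 -0.082  0.198] [-32.  31.  94.  21.  71. 135.] 0.0
lever 50 [ 0.53  -0.118  0.22 ] [-38.  34.  89.  26.  83. 130.] 0.0
lever 60 [ 0.532 -0.157  0.235] [-43.  38.  83.  29.  94. 127.] 0.0
lever 70 [ 0.535 -0.197  0.243] [-47.  43.  76.  33. 105. 125.] 0.0
lever 80 [ 0.537 -0.239  0.244] [-51.  49.  70.  36. 116. 125.] 0.0
lever 90 [ 0.539 -0.28   0.238] [-53.  56.  63.  41. 125. 127.] 0.0
lever 100 [ 0.541 -0.319  0.225] [-55.  63.  56.  47. 134. 130.] 0.0
lever 110 [ 0.543 -0.356  0.205] [-56.  71.  48.  56. 142. 137.] 0.0
```

```bash
cat >> h.py <<'E'
SLIP=0.0  # extra nose-down of the spatula in the hand, deg
def sp(tip,phi,az=-87.,gx=-.088,gz=.056):
    a=np.radians(az); f=np.radians(phi); h=np.array([np.cos(a),np.sin(a),0]); up=np.array([0,0,1.])
    sx=h*np.cos(f)-up*np.sin(f); sz=h*np.sin(f)+up*np.cos(f)
    return np.array(tip)+(gx-.1)*sx+gz*sz, tool(az,20-35+phi-SLIP)
def go(tip,phi,az=-87.,frm=None): return plan(*sp(tip,phi,az),frm)
def look(names=('spatula_tip','spatula_grip','spatula','biscuit_centre'),cams=('scene','top'),nm=None):
    for c in cams:
        p=capture(c)
        if nm: save(p,nm+c)
        for l in names: print(c,l,[(np.round(q['point'],4).tolist(),round(q['conf'],2)) for q in spot_point(l,p)[:1]])
E
python3 -c "
from h import *
s=bot.read_state()
g=np.array(s['position'])+.003*np.array(s['tcp_rot'])[:,2]; print(g, sp([.43,.178,.131],35,-101.5)[0])
go([.530,-.07,.06],6)
"
```

```text
[0.4589815  0.29639899 0.28829053] [0.45429902 0.29743352 0.28470488]
[-0.42   0.195  0.172] [ 0.032 -0.641 -0.327]
```

Request:
{"api": "jog_arm", "payload": {"rows": "0 -0.1 0.05 0.02 0.008 -0.16 -0.08;0 -0.2 0.1 0.05 0.016 -0.32 -0.16;0 -0.3 0.14 0.08 0.024 -0.48 -0.24;0 -0.36 0.17 0.12 0.032 -0.641 -0.327;0 -0.42 0.195 0.172 0.032 -0.641 -0.327;0 -0.42 0.195 0.172 0.032 -0.641 -0.327;0 -0.42 0.195 0.172 0.032 -0.641 -0.327;0 -0.42 0.195 0.172 0.032 -0.641 -0.327;0 -0.42 0.195 0.172 0.032 -0.641 -0.327;0 -0.42 0.195 0.172 0.032 -0.641 -0.327;0 -0.42 0.195 0.172 0.032 -0.641 -0.327"}}

```text
time_s: 6.92
position: [0.5216, 0.1124, 0.1408]
tcp_rot: [[-0.052, 0.999, 0.013], [0.986, 0.053, -0.155], [-0.155, 0.005, -0.988]]
force: [-0.4, -0.2, -1.5]
opening: 0.228
grasp_force: 30.0
```

```bash
python3 -c "
from h import *
s=log(); print(s['time_s'],s['position'],np.round(s['joint_positions']),s['force'],s['moment'])
look(nm='a_')
go([.530,-.07,.06],6)
im=cv2.imread('pics/a_scene.png')[230:430,240:520]; cv2.imwrite('pics/a_c.png',cv2.resize(im,None,fx=2.8,fy=2.8,interpolation=cv2.INTER_CUBIC))
"
```

```text
6.9167 [0.52162698 0.11236083 0.14081197] [  5.  33. 100. -12.  48.  10.] [-0.39551813 -0.17589867 -1.50073361] [ 0.21211787  0.04307506 -0.01075903]
scene spatula_tip [([0.5276, -0.0638, 0.0488], 0.79)]
scene spatula_grip [([0.5203, 0.1118, 0.1406], 0.62)]
scene spatula [([0.523, 0.036, 0.0678], 0.68)]
scene biscuit_centre [([0.5311, -0.1642, 0.0096], 0.7)]
top spatula_tip [([0.5245, -0.06, 0.0459], 0.91)]
top spatula_grip [([0.525, 0.1089, 0.1325], 0.59)]
top spatula [([0.5216, 0.0326, 0.064], 0.61)]
top biscuit_centre [([0.5351, -0.1648, 0.0122], 0.91)]
[ 0.    -0.001  0.002] [ 0.002 -0.001  0.   ]
```

View pics/a_c.png

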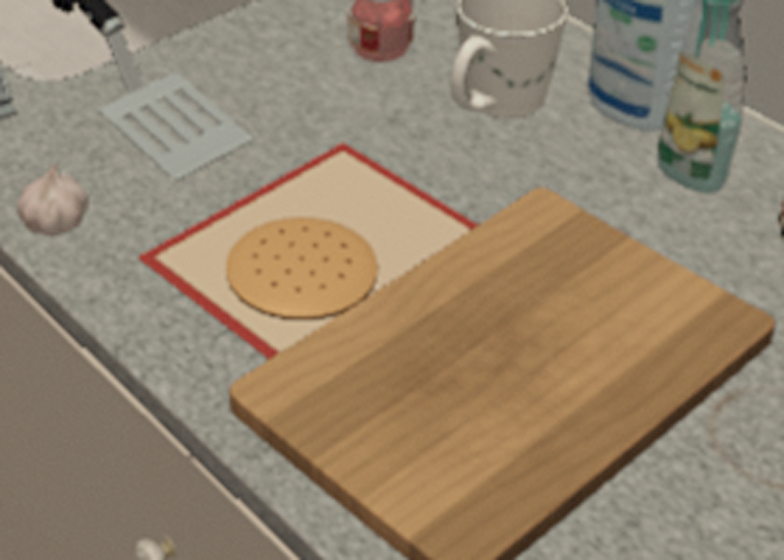

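Blade over the worktop just behind the mat, nose at about (215,150) in the crop, with nothing shifted. The networks put it about 5° more nose-down than the grip assumes, so I correct for that and land on the mat.

```bash
sed -i 's/^SLIP=0.0/SLIP=4.8/' h.py; python3 -c "
from h import *
go([.533,-.085,.012],6)
go([.533,-.085,.002],6)
"
```

```text
[-0.014  0.003  0.102] [ 0.002 -0.107 -0.   ]
[-0.011  0.003  0.121] [ 0.002 -0.107 -0.   ]
```

Request:
{"api": "jog_arm", "payload": {"rows": "0 -0.01 0.003 0.05 0 -0.107 0;0 -0.014 0.003 0.102 0 -0.107 0;0 -0.014 0.003 0.102 0 -0.107 0;0 -0.014 0.003 0.102 0 -0.107 0;0 -0.014 0.003 0.102 0 -0.107 0;0 -0.012 0.003 0.112 0 -0.107 0;0 -0.012 0.003 0.112 0 -0.107 0;0 -0.012 0.003 0.112 0 -0.107 0"}}

```text
time_s: 8.08
position: [0.5237, 0.0969, 0.0856]
tcp_rot: [[-0.05, 0.999, 0.015], [0.97, 0.052, -0.238], [-0.238, 0.003, -0.971]]
force: [0.0, -0.6, -2.9]
opening: 0.228
grasp_force: 30.0
```

```bash
python3 -c "
from h import *
s=log(); print(s['time_s'],s['position'],s['force'],s['moment'])
look(('spatula_tip','spatula'))
go([.533,-.085,.002],6)
"
```

```text
8.0833 [0.52370244 0.09693605 0.08561566] [ 0.00470044 -0.60082487 -2.87140679] [ 0.29108086  0.13475128 -0.01573815]
scene spatula_tip [([0.5305, -0.0863, 0.0077], 0.94)]
scene spatula [([0.5252, 0.0165, 0.0195], 0.79)]
top spatula_tip [([0.5332, -0.0808, 0.0038], 0.83)]
top spatula [([0.5262, 0.0139, 0.0162], 0.69)]
[0.002 0.    0.01 ] [ 0.002 -0.    -0.   ]
```

Request:
{"api": "jog_arm", "payload": {"rows": "0 0.001 0 0.006 0 0 0;0 0.001 0 0.006 0 0 0;0 0.001 0 0.006 0 0 0"}}

```text
time_s: 8.63
position: [0.5232, 0.0966, 0.0816]
tcp_rot: [[-0.051, 0.999, 0.013], [0.97, 0.052, -0.238], [-0.238, 0.001, -0.971]]
force: [0.1, 0.4, -1.5]
opening: 0.228
grasp_force: 30.0
```

Request:
{"api": "jog_arm", "payload": {"rows": "0 0.001 0 0.005 0 0 0;0 0.001 0 0.005 0 0 0;0 0.001 0 0.005 0 0 0"}}

```text
time_s: 8.88
position: [0.5235, 0.0965, 0.0792]
tcp_rot: [[-0.051, 0.999, 0.014], [0.97, 0.053, -0.238], [-0.238, 0.001, -0.971]]
force: [0.2, -0.6, -1.2]
opening: 0.221
grasp_force: 30.0
```

Request:
{"api": "jog_arm", "payload": {"rows": "0 0.001 0 0.004 0 0 0;0 0.001 0 0.004 0 0 0;0 0.001 0 0.004 0 0 0"}}

```text
time_s: 9.13
position: [0.5235, 0.0965, 0.0773]
tcp_rot: [[-0.051, 0.999, 0.014], [0.97, 0.053, -0.238], [-0.238, 0.002, -0.971]]
force: [-0.0, 0.7, -0.5]
opening: 0.223
grasp_force: 30.0
```

Request:
{"api": "jog_arm", "payload": {"rows": "0 0.001 0 0.004 0 0 0;0 0.001 0 0.004 0 0 0;0 0.001 0 0.004 0 0 0"}}

```text
time_s: 9.38
position: [0.5235, 0.0966, 0.0753]
tcp_rot: [[-0.051, 0.999, 0.014], [0.97, 0.053, -0.238], [-0.238, 0.002, -0.971]]
force: [-0.8, 0.9, 1.2]
opening: 0.223
grasp_force: 30.0
```

```bash
python3 -c "
from h import *
s=log(); print(s['time_s'],s['position'],s['force'],s['moment'])
look(('spatula_tip','spatula'))
go([.533,-.085,.002],6)
"
```

```text
9.3833 [0.52353926 0.09664871 0.07530619] [-0.82719933  0.89486497  1.23673195] [-0.04733359  0.00971303  0.06959845]
scene spatula_tip [([0.5307, -0.085, -0.0003], 0.63)]
scene spatula [([0.5257, 0.0146, 0.0083], 0.9)]
top spatula_tip [([0.5319, -0.083, -0.0023], 0.7)]
top spatula [([0.5258, 0.0154, 0.01], 0.66)]
[-0.002 -0.    -0.01 ] [ 0.002 -0.001 -0.   ]
```

Request:
{"api": "jog_arm", "payload": {"rows": "0 -0.019 0 0.005 0 0 0;0 -0.039 0 0.01 0 0 0;0 -0.053 0 0.013 0 0 0;0 -0.068 0 0.017 0 0 0;0 -0.082 0 0.02 0 0 0;0 -0.097 0 0.024 0 0 0;0 -0.107 0 0.026 0 0 0;0 -0.117 0 0.029 0 0 0;0 -0.117 0 0.029 0 0 0"}}

```text
time_s: 10.43
position: [0.5265, 0.035, 0.075]
tcp_rot: [[-0.05, 0.999, 0.013], [0.97, 0.052, -0.239], [-0.239, 0.001, -0.971]]
force: [-1.1, -2.1, 0.5]
opening: 0.224
grasp_force: 30.0
```

```bash
python3 -c "
from h import *
s=log(); print(s['time_s'],s['position'],s['force'],s['moment'])
look(nm='b_')
im=cv2.imread('pics/b_scene.png')[230:430,240:520]; cv2.imwrite('pics/b_c.png',cv2.resize(im,None,fx=2.8,fy=2.8,interpolation=cv2.INTER_CUBIC))
"
```

```text
10.4333 [0.52648963 0.0349953  0.07502257] [-1.14506528 -2.09778929  0.50548035] [-0.50020578 -0.08861509  0.04495041]
scene spatula_tip [([0.4257, 0.0047, -0.002], 0.48)]
scene spatula_grip [([0.5256, 0.0355, 0.0748], 0.83)]
scene spatula [([0.4279, 0.1788, 0.0136], 0.64)]
scene biscuit_centre [([0.5307, -0.1771, 0.0142], 0.69)]
top spatula_tip [([0.5319, -0.1483, -0.0009], 0.58)]
top spatula_grip [([0.5311, 0.0362, 0.0657], 0.78)]
top spatula [([0.5278, -0.0521, 0.0087], 0.69)]
top biscuit_centre [([0.5355, -0.1724, 0.0138], 0.68)]
```

View pics/b_c.png

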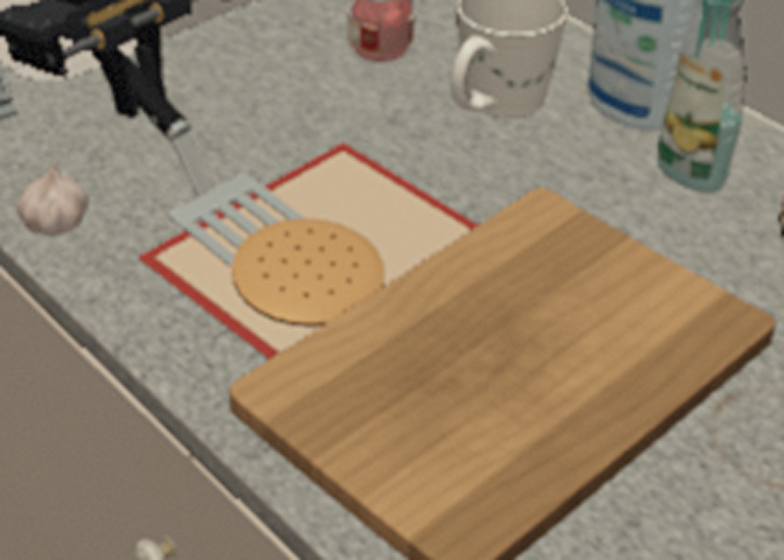

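The blade has slid under the biscuit centrally, with the biscuit against the board at (380,290). I push on.

Request:
{"api": "jog_arm", "payload": {"rows": "0 -0.015 0 0.004 0 0 0;0 -0.03 0 0.007 0 0 0;0 -0.045 0 0.011 0 0 0;0 -0.06 0 0.015 0 0 0;0 -0.075 0 0.018 0 0 0;0 -0.087 0 0.021 0 0 0;0 -0.087 0 0.021 0 0 0"}}

```text
time_s: 11.52
position: [0.529, -0.0099, 0.0753]
tcp_rot: [[-0.049, 0.999, 0.014], [0.97, 0.051, -0.238], [-0.239, 0.001, -0.971]]
force: [0.6, -1.7, -0.1]
opening: 0.224
grasp_force: 30.0
```

```bash
cat >> h.py <<'E'
def lever(a,b,n,piv,frm=None):
    """rows turning the spatula by a..b deg (from now) nose-down about the line through piv along the tool's y"""
    s=bot.read_state(); p0,R0=np.array(s['position']),np.array(s['tcp_rot']); y=R0[:,1]
    for t in np.linspace(a,b,n):
        Q=Ro.from_rotvec(y*np.radians(t)).as_matrix()
        p1=piv+Q@(p0-piv); d=R0.T@(p1-p0)/.5; print(round(t),np.round(d,3),round(t/45,3))
E
python3 -c "
from h import *
s=log(); print(s['time_s'],s['position'],s['force'],s['moment'])
look(('spatula_tip','spatula','biscuit_centre'),('top',))
lever(0,45,10,np.array([.536,-.224,.005]))
"
```

```text
11.5167 [ 0.52898379 -0.00990874  0.07527687] [ 0.58188383 -1.72025873 -0.12776985] [-0.3730004   0.03049747 -0.0114563 ]
top spatula_tip [([0.5735, -0.3355, -0.0005], 0.54)]
top spatula [([0.5295, -0.0942, 0.0084], 0.68)]
top biscuit_centre [([0.5297, -0.1719, 0.0144], 0.8)]
0 [-0. -0.  0.] 0.0
5 [-0.022  0.    -0.033] 0.111
10 [-0.047 -0.    -0.063] 0.222
15 [-0.075  0.    -0.091] 0.333
20 [-0.105 -0.    -0.117] 0.444
25 [-0.137  0.    -0.14 ] 0.556
30 [-0.171  0.    -0.16 ] 0.667
35 [-0.207 -0.    -0.177] 0.778
40 [-0.244  0.    -0.191] 0.889
45 [-0.282 -0.    -0.202] 1.0
```

Request:
{"api": "jog_arm", "payload": {"rows": "0 -0.011 0 -0.017 0 0.055 0;0 -0.022 0 -0.033 0 0.111 0;0 -0.034 0 -0.048 0 0.166 0;0 -0.047 0 -0.063 0 0.222 0;0 -0.061 0 -0.077 0 0.278 0;0 -0.075 0 -0.091 0 0.333 0;0 -0.09 0 -0.104 0 0.389 0;0 -0.105 0 -0.117 0 0.444 0;0 -0.137 0 -0.14 0 0.556 0;0 -0.171 0 -0.16 0 0.667 0;0 -0.207 0 -0.177 0 0.778 0;0 -0.244 0 -0.191 0 0.889 0;0 -0.282 0 -0.202 0 1 0;0 -0.282 0 -0.202 0 1 0;0 -0.282 0 -0.202 0 1 0"}}

```text
time_s: 12.97
position: [0.5345, -0.1227, 0.206]
tcp_rot: [[-0.043, 0.999, -0.025], [0.854, 0.05, 0.517], [0.518, 0.001, -0.855]]
force: [-0.6, -0.2, -2.3]
opening: 0.227
grasp_force: 30.0
```

```bash
python3 -c "
from h import *
s=log(); print(s['time_s'],s['position'],s['force'],s['moment'],np.round(s['joint_positions']))
look(nm='c_')
im=cv2.imread('pics/c_scene.png')[180:430,220:540]; cv2.imwrite('pics/c_c.png',cv2.resize(im,None,fx=2.4,fy=2.4,interpolation=cv2.INTER_CUBIC))
lever(0,45,10,np.array([.536,-.224,.005]))
"
```

```text
12.9667 [ 0.53454347 -0.12266097  0.2059738 ] [-0.63412976 -0.21764808 -2.28406006] [-0.48027964  0.03597019  0.00959111] [-37.  34.  89.  24.  79. -49.]
scene spatula_tip []
scene spatula_grip [([0.5342, -0.1201, 0.205], 0.59)]
scene spatula [([0.5314, -0.1302, 0.0997], 0.62)]
scene biscuit_centre []
top spatula_tip []
top spatula_grip [([0.5386, -0.1187, 0.2006], 0.62)]
top spatula [([0.5313, -0.1271, 0.0987], 0.53)]
top biscuit_centre []
0 [0. 0. 0.] 0.0
5 [-0.022  0.    -0.033] 0.111
10 [-0.047  0.    -0.064] 0.222
15 [-0.075 -0.    -0.092] 0.333
20 [-0.105  0.    -0.118] 0.444
25 [-0.137  0.    -0.141] 0.556
30 [-0.171  0.    -0.162] 0.667
35 [-0.206 -0.    -0.179] 0.778
40 [-0.243 -0.    -0.193] 0.889
45 [-0.282  0.    -0.204] 1.0
```

View pics/c_c.png

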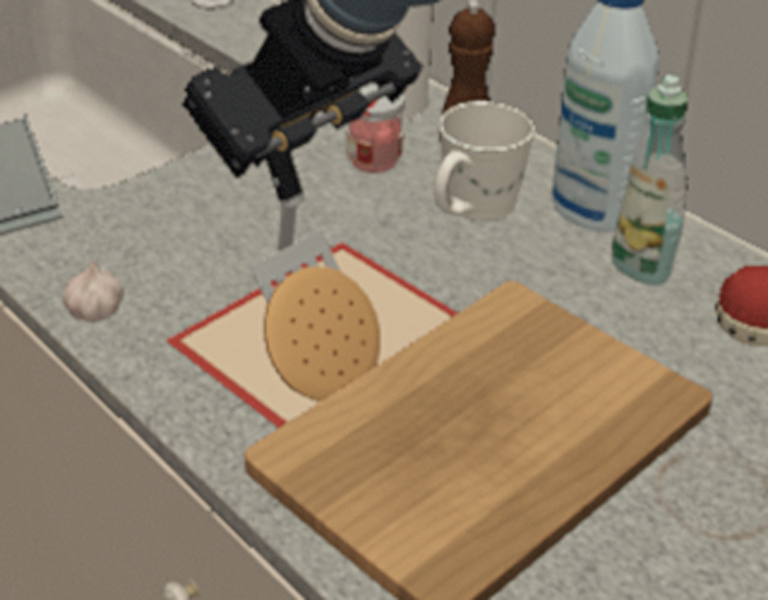

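Biscuit stands at about 50° on the blade, its rim (320,395) in the corner of the board. Levering continues.

Request:
{"api": "jog_arm", "payload": {"rows": "0 -0.011 0 -0.017 0 0.055 0;0 -0.022 0 -0.033 0 0.111 0;0 -0.047 0 -0.064 0 0.222 0;0 -0.075 0 -0.092 0 0.333 0;0 -0.105 0 -0.118 0 0.444 0;0 -0.137 0 -0.141 0 0.556 0;0 -0.154 0 -0.152 0 0.611 0;0 -0.171 0 -0.162 0 0.667 0;0 -0.188 0 -0.171 0 0.722 0;0 -0.206 0 -0.179 0 0.778 0;0 -0.225 0 -0.186 0 0.833 0;0 -0.225 0 -0.186 0 0.833 0;0 -0.225 0 -0.186 0 0.833 0"}}

```text
time_s: 14.55
position: [0.5421, -0.2654, 0.227]
tcp_rot: [[-0.019, 0.999, -0.048], [0.363, 0.052, 0.93], [0.932, 0.001, -0.364]]
force: [-0.1, -0.2, -1.8]
opening: 0.223
grasp_force: 30.0
```

```bash
python3 -c "
from h import *
s=log(); print(s['time_s'],s['position'],s['force'],s['moment'],np.round(s['joint_positions']))
print(np.round(s['tcp_rot'],3))
look(nm='d_')
im=cv2.imread('pics/d_scene.png')[180:430,220:540]; cv2.imwrite('pics/d_c.png',cv2.resize(im,None,fx=2.4,fy=2.4,interpolation=cv2.INTER_CUBIC))
"
```

```text
14.55 [ 0.54213595 -0.26543466  0.22704731] [-0.12247501 -0.21430565 -1.75234357] [-0.86123516  0.01413117  0.00284785] [-52.  54.  66.  38. 119. -55.]
[[-0.019  0.999 -0.048]
 [ 0.363  0.052  0.93 ]
 [ 0.932  0.001 -0.364]]
scene spatula_tip []
scene spatula_grip [([0.5437, -0.2626, 0.2289], 0.81)]
scene spatula [([0.5384, -0.2083, 0.1343], 0.9)]
scene biscuit_centre [([0.5282, -0.2283, 0.0607], 0.69)]
top spatula_tip [([0.5374, -0.2118, 0.0325], 0.81)]
top spatula_grip [([0.5447, -0.2646, 0.2213], 0.74)]
top spatula [([0.5348, -0.2084, 0.1357], 0.89)]
top biscuit_centre [([0.5307, -0.2284, 0.059], 0.87)]
```

View pics/d_c.png

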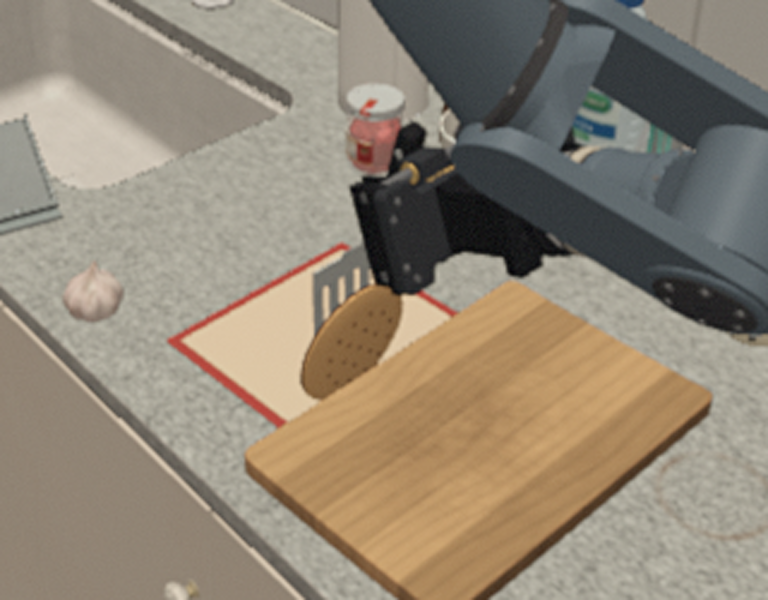

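Blade is upright and the biscuit stands almost vertical against the board edge, at about (350,340). Next: raise the blade a little and push it over.

Request:
{"api": "jog_arm", "payload": {"rows": "0 0.012 0 -0.005 0 0 0;0 0.025 0 -0.01 0 0 0;0 0.037 0 -0.015 0 0 0;0 0.035 0 -0.021 0 0 0;0 0.032 0 -0.028 0 0 0;0 0.03 0 -0.034 0 0 0;0 0.027 0 -0.04 0 0 0;0 0.024 0 -0.047 0 0 0;0 0.022 0 -0.054 0 0 0;0 0.019 0 -0.061 0 0 0;0 0.019 0 -0.061 0 0 0;0 0.019 0 -0.061 0 0 0"}}

```text
time_s: 16.05
position: [0.5434, -0.2905, 0.2478]
tcp_rot: [[-0.02, 0.999, -0.048], [0.362, 0.052, 0.931], [0.932, 0.001, -0.363]]
force: [-0.2, 0.3, -1.4]
opening: 0.226
grasp_force: 30.0
```

```bash
python3 -c "
from h import *
s=log(); print(s['time_s'],s['position'],s['force'],s['moment'],np.round(s['joint_positions']))
look(('spatula_tip','spatula','biscuit_centre','biscuit'),nm='e_')
"
```

```text
16.05 [ 0.54340523 -0.29048652  0.24783075] [-0.18570782  0.26930425 -1.37573464] [-0.90785878 -0.00231424 -0.02498642] [-53.  54.  62.  38. 123. -53.]
scene spatula_tip [([0.5402, -0.2405, 0.0534], 0.94)]
scene spatula [([0.5342, -0.2332, 0.1548], 0.75)]
scene biscuit_centre [([0.5284, -0.2448, 0.0311], 0.83)]
scene biscuit [([0.5292, -0.2439, 0.0432], 0.59)]
top spatula_tip [([0.5378, -0.2376, 0.052], 0.63)]
top spatula [([0.5377, -0.2347, 0.1546], 0.95)]
top biscuit_centre [([0.5321, -0.2405, 0.032], 0.84)]
top biscuit [([0.5304, -0.2431, 0.0361], 0.87)]
```

```bash
python3 -c "
from h import *
p=cv2.imread('pics/e_scene.png')[230:400,270:490]; q=cv2.imread('pics/e_top.png')[200:350,330:520]
p=cv2.resize(p,(440,340),interpolation=cv2.INTER_CUBIC); q=cv2.resize(q,(360,340),interpolation=cv2.INTER_CUBIC)
cv2.imwrite('pics/e_c.png',np.hstack([p,q]))
"
```

```text
(no output)
```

View pics/e_c.png

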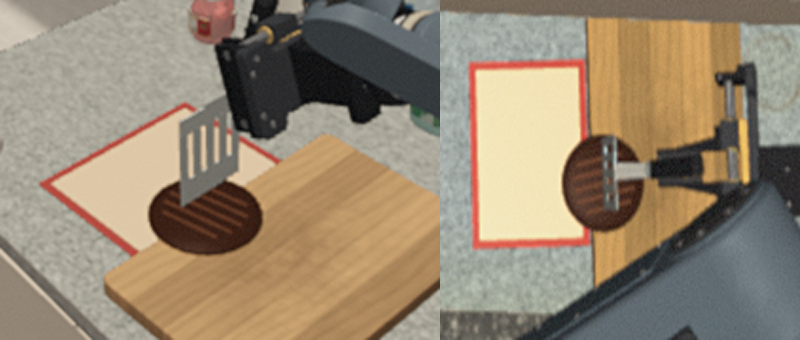

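Biscuit has toppled flat with its chocolate side up, centre near (205,215) in the left half, sticking out past the board edge. Now back off, lower the blade and push it on.

Request:
{"api": "jog_arm", "payload": {"rows": "0 0.018 0 0.047 0 0 0;0 0.036 -0.006 0.093 0 0 0;0 0.0545 -0.012 0.14 0 0 0;0 0.0545 -0.012 0.14 0 0 0;0 0.028 -0.012 0.15 0 0 0;0 0.004 -0.012 0.159 0 0 0;0 0.004 -0.012 0.159 0 0 0;0 0.004 -0.012 0.159 0 0 0"}}

```text
time_s: 17.22
position: [0.5334, -0.2165, 0.2194]
tcp_rot: [[-0.019, 0.999, -0.048], [0.361, 0.052, 0.931], [0.932, -0.0, -0.361]]
force: [-0.1, 0.6, -2.1]
opening: 0.226
grasp_force: 30.0
```

```bash
python3 -c "
from h import *
s=log(); print(s['time_s'],s['position'],s['force'],s['moment'],np.round(s['joint_positions']))
look(('spatula_tip','spatula','biscuit_centre'),nm='f_')
p=capture('top')
for q in outline_of('biscuit',p)[:1]: print(rect(ray(p,edge_poly(q['region']),.034)))
"
```

```text
17.2167 [ 0.53343641 -0.21652819  0.219398  ] [-0.10118023  0.59752218 -2.07330587] [-0.93583958  0.01431411 -0.06363094] [-50.  52.  73.  38. 114. -57.]
scene spatula_tip [([0.5288, -0.1654, 0.0217], 0.68)]
scene spatula [([0.5303, -0.1635, 0.129], 0.75)]
scene biscuit_centre [([0.5294, -0.2482, 0.03], 0.8)]
top spatula_tip [([0.5303, -0.1643, 0.024], 0.81)]
top spatula [([0.5289, -0.1626, 0.1292], 0.57)]
top biscuit_centre [([0.5334, -0.2422, 0.0323], 0.74)]
(array([435.4, 382.7]), array([56.9, 56. ]), 66.0, [[398.20001220703125, 368.1000061035156], [449.3999938964844, 345.3999938964844], [472.5, 397.3999938964844], [421.3999938964844, 420.1000061035156]])
```

Request:
{"api": "jog_arm", "payload": {"rows": "0 0.002 0 -0.001 0 0 0;0 -0.004 0 -0.016 0 0 0;0 -0.01 0 -0.031 0 0 0;0 -0.015 0 -0.046 0 0 0;0 -0.021 0 -0.061 0 0 0;0 -0.027 0 -0.075 0 0 0;0 -0.033 0 -0.09 0 0 0;0 -0.039 0 -0.106 0 0 0;0 -0.045 0 -0.121 0 0 0;0 -0.051 0 -0.136 0 0 0;0 -0.053 0 -0.141 0 0 0;0 -0.053 0 -0.141 0 0 0"}}

```text
time_s: 18.72
position: [0.5375, -0.2921, 0.2216]
tcp_rot: [[-0.02, 0.999, -0.048], [0.363, 0.052, 0.93], [0.931, 0.002, -0.364]]
force: [-0.5, 1.0, -1.8]
opening: 0.226
grasp_force: 30.0
```

```bash
python3 -c "
from h import *
s=log(); print(s['time_s'],s['position'],s['force'],s['moment'],np.round(s['joint_positions']))
look(('spatula_tip','spatula','biscuit_centre'),nm='g_')
"
```

```text
18.7167 [ 0.53751807 -0.29205726  0.22164886] [-0.47464786  0.99776267 -1.7643501 ] [-0.7016056  -0.05405343 -0.00970675] [-53.  55.  63.  37. 121. -55.]
scene spatula_tip [([0.533, -0.2377, 0.0262], 0.82)]
scene spatula [([0.5337, -0.2332, 0.1279], 0.85)]
scene biscuit_centre [([0.5324, -0.2976, 0.0336], 0.61)]
top spatula_tip [([0.5337, -0.2374, 0.029], 0.98)]
top spatula [([0.534, -0.2347, 0.1279], 0.56)]
top biscuit_centre [([0.5356, -0.2974, 0.031], 0.8)]
```

Request:
{"api": "jog_arm", "payload": {"rows": "0 -0.006 0 -0.015 0 0 0;0 -0.012 0 -0.03 0 0 0;0 -0.018 0 -0.0465 0 0 0;0 -0.018 0 -0.0465 0 0 0;0 -0.01 0 -0.02 0 0 0;0 0.01 0 0.03 0 0 0;0 0.1 0 0.05 0 0 0;0 0.17 0 0.05 0 0 0;0 0.17 0 0.05 0 0 0;0 0.17 0 0.05 0 0 0"}}

```text
time_s: 19.95
position: [0.5351, -0.237, 0.294]
tcp_rot: [[-0.024, 0.999, -0.048], [0.367, 0.053, 0.929], [0.93, 0.005, -0.368]]
force: [-0.6, -0.1, -1.7]
opening: 0.224
grasp_force: 30.0
```

```bash
python3 -c "
from h import *
s=log(); print(s['time_s'],s['position'],s['force'],s['moment'],np.round(s['joint_positions']))
look(('spatula_tip','spatula','biscuit_centre','biscuit'),nm='i_')
g=np.array(s['position'])+.003*np.array(s['tcp_rot'])[:,2]; print(g)
p=capture('top')
for q in outline_of('biscuit',p)[:2]: print(rect(ray(p,edge_poly(q['region']),.034)))
for q in outline_of('board',p)[:1]: print(rect(ray(p,edge_poly(q['region']),.022)))
"
```

```text
19.95 [ 0.53514004 -0.2370348   0.29400773] [-0.58796658 -0.09449222 -1.68256032] [-0.91972021 -0.04103543  0.03613652] [-51.  47.  69.  40. 121. -52.]
scene spatula_tip [([0.5331, -0.1883, 0.098], 0.86)]
scene spatula [([0.5321, -0.1804, 0.2039], 0.67)]
scene biscuit_centre [([0.5332, -0.3282, 0.0287], 0.96)]
scene biscuit [([0.533, -0.3252, 0.0426], 0.63)]
top spatula_tip [([0.5303, -0.184, 0.0955], 0.94)]
top spatula [([0.5283, -0.1867, 0.199], 0.61)]
top biscuit_centre [([0.5358, -0.3243, 0.0313], 0.58)]
top biscuit [([0.538, -0.3281, 0.0349], 0.58)]
[ 0.53499668 -0.23424928  0.29290307]
(array([ 499.8, -311.5]), array([74.5, 34.8]), 77.7, [[474.8999938964844, -344.20001220703125], [508.8999938964844, -351.6000061035156], [524.7000122070312, -278.79998779296875], [490.70001220703125, -271.3999938964844]])
(array([ 642.4, -330.6]), array([173.4, 217.4]), 2.9, [[550.2999877929688, -226.5], [561.2999877929688, -443.6000061035156], [734.5, -434.79998779296875], [723.4000244140625, -217.60000610351562]])
```

```bash
python3 -c "
from h import *
import h; h.SLIP=0
a=plan([.52,.03,.32],tool(-92,42))
b=plan([.4595,.2966,.290],tool(-101.5,15.5),a)
print(b[0])
"
```

```text
[ 0.249 -0.001  0.473] [-0.091 -0.593  0.065]
[ 0.355 -0.14   0.399] [-0.102 -0.588  0.187]
[0.45934016 0.29581438 0.29289089]
```

Request:
{"api": "jog_arm", "payload": {"rows": "0 0.04 0 0.07 -0.015 -0.1 0.01;0 0.08 0 0.15 -0.03 -0.2 0.02;0 0.12 0 0.23 -0.045 -0.3 0.03;0 0.16 0 0.3 -0.06 -0.4 0.045;0 0.2 0 0.38 -0.075 -0.5 0.055;0 0.249 0 0.473 -0.091 -0.593 0.065;0 0.249 0 0.473 -0.091 -0.593 0.065;0 0.249 0 0.473 -0.091 -0.593 0.065;0 0.249 0 0.473 -0.091 -0.593 0.065;0 0.249 0 0.473 -0.091 -0.593 0.065"}}

```text
time_s: 21.43
position: [0.5208, 0.0277, 0.3221]
tcp_rot: [[0.025, 0.999, 0.023], [0.743, -0.034, 0.668], [0.669, 0.001, -0.744]]
force: [-0.0, 0.1, -1.1]
opening: 0.227
grasp_force: 30.0
```

```bash
python3 -c "
from h import *
s=log(); print(s['time_s'],s['position'],np.round(s['joint_positions']))
plan([.4595,.2966,.290],tool(-101.5,15.5))
"
```

```text
21.4333 [0.52081783 0.02774036 0.32213479] [-29.  23.  94.  37.  86. -38.]
[ 0.356 -0.141  0.399] [-0.102 -0.587  0.188]
```

Request:
{"api": "jog_arm", "payload": {"rows": "0 0.06 -0.02 0.07 -0.017 -0.1 0.03;0 0.12 -0.05 0.14 -0.034 -0.2 0.06;0 0.18 -0.07 0.21 -0.05 -0.3 0.09;0 0.24 -0.09 0.27 -0.07 -0.4 0.13;0 0.3 -0.12 0.33 -0.085 -0.5 0.16;0 0.356 -0.141 0.399 -0.102 -0.587 0.188;0 0.356 -0.141 0.399 -0.102 -0.587 0.188;0 0.356 -0.141 0.399 -0.102 -0.587 0.188;0 0.356 -0.141 0.399 -0.102 -0.587 0.188;0 0.356 -0.141 0.399 -0.102 -0.587 0.188"}}

```text
time_s: 22.27
position: [0.4601, 0.2953, 0.2923]
tcp_rot: [[0.194, 0.98, 0.052], [0.944, -0.201, 0.262], [0.267, -0.002, -0.964]]
force: [-0.1, -0.8, -1.3]
opening: 0.222
grasp_force: 30.0
```

```bash
python3 -c "
from h import *
s=log(); print(s['time_s'],s['position'],np.round(s['joint_positions']))
plan([.4595,.2966,.290],tool(-101.5,15.5))
look(('spatula_tip','spatula','spatula_grip','rest_seat'),nm='j_')
print(np.array(s['tcp_rot']).T@[0,0,1])
p=capture('top')
for l,z in(('spatula',.15),('rest',.016)):
  for q in outline_of(l,p)[:1]: print(l,rect(ray(p,edge_poly(q['region']),z))[:3])
"
```

```text
22.2667 [0.46014294 0.29528006 0.29225156] [13. 18. 97. 16. 59. 17.]
[ 0.001 -0.002 -0.001] [-0.002  0.001 -0.003]
scene spatula_tip [([0.4336, 0.1746, 0.1347], 0.69)]
scene spatula []
scene spatula_grip [([0.46, 0.2978, 0.2916], 0.59)]
scene rest_seat [([0.4302, 0.1771, 0.0162], 0.69)]
top spatula_tip [([0.4362, 0.1773, 0.133], 0.69)]
top spatula [([0.5367, -0.3217, 0.0312], 0.24)]
top spatula_grip []
top rest_seat [([0.4339, 0.181, 0.0121], 0.74)]
[ 0.26684828 -0.00210519 -0.96373625]
spatula (array([441.9, 206.9]), array([72. , 82.4]), 82.3)
rest (array([443.8, 224.9]), array([120. , 106.3]), 75.9)
```

```bash
cat > pl.py <<'E'
from h import *
def plane(p,uv,P0,az=-101.5,phi=35):
    a=np.radians(az);f=np.radians(phi);h=np.array([np.cos(a),np.sin(a),0]);up=np.array([0,0,1.])
    n=h*np.sin(f)+up*np.cos(f); ex=h*np.cos(f)-up*np.sin(f); ey=np.cross(n,ex)
    o=-p['R'].T@p['t']; d=np.c_[(uv[:,0]-p['cx'])/p['fx'],(uv[:,1]-p['cy'])/p['fy'],np.ones(len(uv))]@p['R']
    X=o+d*((n@(P0-o))/(d@n))[:,None]; return np.c_[(X-P0)@ex,(X-P0)@ey]
E
python3 - <<'E'
from pl import *
seat=np.array([.432,.179,.016])
n=np.array([np.cos(np.radians(-101.5))*.574,np.sin(np.radians(-101.5))*.574,.819])
for c in('top','scene'):
    p=capture(c)
    for l,P0 in(('spatula',seat+[0,0,.117]),('rest',seat+.007*n)):
        for q in outline_of(l,p)[:1]:
            m=q['region'].astype(np.uint8)
            if l=='spatula': m=cv2.morphologyEx(m,cv2.MORPH_OPEN,np.ones((9,9)))
            w=plane(p,edge_poly(m),P0); print(c,l,round(q['conf'],2),rect(w))
g=cv2.imread('pics/top0.png'); b=g.max(2)<45; b[:,:165]=0;b[:,225:]=0;b[:290]=0;b[320:]=0
ys,xs=np.nonzero(b); p=capture('top')
vx,vy,x0,y0=cv2.fitLine(np.c_[xs,ys].astype(np.float32),cv2.DIST_HUBER,0,.01,.01).ravel()
f=lambda u:[u,y0+(u-x0)*vy/vx]
A=ray(p,f(xs.min()),.211+.003)[0];B=ray(p,f(xs.max()),.127+.005)[0];print('handle0',A,B,np.degrees(np.arctan2(B[0]-A[0],B[1]-A[1])))
# grey blade of top0
gi=g.astype(int); 
E
```

```text
top spatula 0.59 (array([-17.4,   1.8]), array([32.5, 76.2]), 0.6, [[-34.0, 39.70000076293945], [-33.29999923706055, -36.400001525878906], [-0.800000011920929, -36.099998474121094], [-1.600000023841858, 40.0]])
top rest 0.58 (array([-55. ,   2.9]), array([102.3, 127.5]), 88.4, [[-120.0999984741211, -46.400001525878906], [7.300000190734863, -50.0], [10.199999809265137, 52.29999923706055], [-117.19999694824219, 55.900001525878906]])
scene spatula 0.75 (array([ 63.7, -21. ]), array([104.7, 113.1]), 89.2, [[6.400000095367432, -72.5], [119.4000015258789, -74.19999694824219], [121.0, 30.5], [7.900000095367432, 32.20000076293945]])
scene rest 0.69 (array([ 23.8, 416.8]), array([ 68.4, 120. ]), 65.0, [[-45.099998474121094, 411.1000061035156], [63.70000076293945, 360.5], [92.5999984741211, 422.3999938964844], [-16.200000762939453, 473.1000061035156]])
handle0 [0.46521978 0.33137474 0.214     ] [0.44975688 0.26245796 0.132     ] -167.35395236236573
```

```bash
python3 -c "
from h import *
plan([.4590,.2973,.288],tool(-103.3,16.5))
"
```

```text
[-0.001 -0.001  0.004] [-0.012  0.022  0.038]
```

Request:
{"api": "jog_arm", "payload": {"rows": "0 -0.001 -0.001 0.004 -0.012 0.022 0.038;0 -0.001 -0.001 0.004 -0.012 0.022 0.038;0 -0.001 -0.001 0.004 -0.012 0.022 0.038;0 -0.001 -0.001 0.004 -0.012 0.022 0.038"}}

```text
time_s: 23.6
position: [0.4589, 0.2965, 0.291]
tcp_rot: [[0.22, 0.973, 0.065], [0.933, -0.23, 0.276], [0.284, 0.0, -0.959]]
force: [0.0, 0.1, -2.8]
opening: 0.223
grasp_force: 30.0
```

```bash
python3 - <<'E'
from pl import *
s=log(); print(s['time_s'],s['position'])
look(('spatula_tip','spatula_tip','rest_seat'))
seat=np.array([.432,.179,.016])
p=capture('top')
q=outline_of('spatula',p)[0]; m=cv2.morphologyEx(q['region'].astype(np.uint8),cv2.MORPH_OPEN,np.ones((9,9)))
print(rect(plane(p,edge_poly(m),seat+[0,0,.115])))
print(np.array(s['tcp_rot']).T@[0,0,1])
E
```

```text
23.6 [0.45887033 0.29647461 0.29104332]
scene spatula_tip [([0.4298, 0.1802, 0.1329], 0.72)]
scene spatula_tip [([0.4298, 0.1802, 0.1329], 0.72)]
scene rest_seat [([0.4281, 0.1768, 0.0116], 0.84)]
top spatula_tip [([0.4286, 0.1836, 0.1302], 0.75)]
top spatula_tip [([0.4286, 0.1836, 0.1302], 0.75)]
top rest_seat [([0.4328, 0.1796, 0.0151], 0.66)]
(array([-17.4,  -0.9]), array([76.1, 31.4]), 89.7, [[-33.29999923706055, -38.79999923706055], [-2.0, -39.0], [-1.5, 37.0], [-32.900001525878906, 37.20000076293945]])
[ 2.84077186e-01  2.63699720e-04 -9.58801378e-01]
```

Request:
{"api": "jog_arm", "payload": {"rows": "0 -0.003 0.002 -0.001 0 0 0;0 -0.02 0.002 0.06 0 0 0;0 -0.037 0.002 0.115 0 0 0;0 -0.052 0.002 0.165 0 0 0;0 -0.061 0.002 0.195 0 0 0;0 -0.067 0.002 0.214 0 0 0;0 -0.067 0.002 0.214 0 0 0;0 -0.067 0.002 0.214 0 0 0"}}

```text
time_s: 24.77
position: [0.4598, 0.2946, 0.179]
tcp_rot: [[0.221, 0.973, 0.066], [0.933, -0.23, 0.277], [0.284, 0.0, -0.959]]
force: [0.1, 0.1, -2.3]
opening: 0.224
grasp_force: 30.0
```

```bash
python3 - <<'E'
from pl import *
s=log(); print(s['time_s'],s['position'],s['force'],s['moment'])
look(('spatula_tip','spatula','rest_seat'),nm='k_')
p=cv2.imread('pics/k_scene.png')[140:310,120:320]; q=cv2.imread('pics/k_top.png')[270:350,190:284]
cv2.imwrite('pics/k_c.png',np.hstack([cv2.resize(p,(400,340),interpolation=cv2.INTER_CUBIC),cv2.resize(q,(400,340),interpolation=cv2.INTER_CUBIC)]))
E
```

```text
24.7667 [0.45982392 0.29461995 0.17896296] [ 0.0757794   0.06751385 -2.29899746] [-0.23550078  0.10957727 -0.03444056]
scene spatula_tip [([0.4299, 0.1754, 0.0204], 0.76)]
scene spatula [([0.4486, 0.2574, 0.0805], 0.93)]
scene rest_seat [([0.4265, 0.1795, 0.0139], 0.94)]
top spatula_tip [([0.4301, 0.1795, 0.0187], 0.88)]
top spatula [([0.4522, 0.2577, 0.08], 0.93)]
top rest_seat [([0.4315, 0.1837, 0.016], 0.83)]
```

View pics/k_c.png

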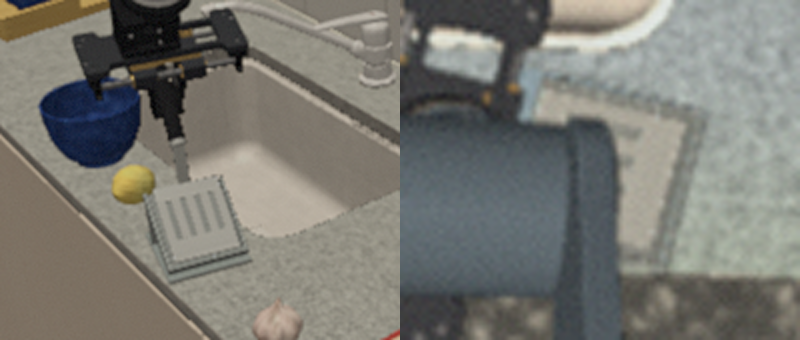

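The blade hovers inside the rest (left half, (195,220)), its edges parallel to the rails and about 6 mm up. I make a small correction and lower it.

Request:
{"api": "jog_arm", "payload": {"rows": "0 0.004 -0.002 0.001 0.004 0 -0.015;0 0.004 -0.002 0.001 0.004 0 -0.015;0 0.003 -0.002 0.005 0.004 0 -0.015;0 0.0015 -0.002 0.009 0.004 0 -0.015;0 0.001 -0.002 0.0125 0.004 0 -0.015;0 0.001 -0.002 0.0125 0.004 0 -0.015;0 0.001 -0.002 0.0125 0.004 0 -0.015"}}

```text
time_s: 25.75
position: [0.4589, 0.2968, 0.1729]
tcp_rot: [[0.209, 0.976, 0.062], [0.936, -0.218, 0.277], [0.284, 0.0, -0.959]]
force: [-0.1, -1.2, -0.4]
opening: 0.228
grasp_force: 30.0
```

```bash
python3 - <<'E'
from pl import *
s=log(); print(s['time_s'],s['position'],s['force'],s['moment'])
look(('spatula_tip','spatula','rest_seat'),nm='l_')
E
```

```text
25.75 [0.4589269  0.29676077 0.17290094] [-0.06388773 -1.16295879 -0.41352159] [-0.61293719  0.21036357 -0.02843148]
scene spatula_tip [([0.4303, 0.1786, 0.0151], 0.57)]
scene spatula []
scene rest_seat [([0.4277, 0.1772, 0.0148], 0.68)]
top spatula_tip [([0.431, 0.1822, 0.0118], 0.79)]
top spatula [([0.4466, 0.258, 0.073], 0.7)]
top rest_seat [([0.4343, 0.1777, 0.0154], 0.64)]
```

Request:
{"api": "jog_arm", "payload": {"rows": "0 -0.0006 0 0.002 0 0 0;0 -0.0006 0 0.002 0 0 0;0.3 -0.0006 0 0.002 0 0 0;0.35 -0.0006 0 0.002 0 0 0;0.5 -0.0006 0 0.002 0 0 0;0.7 -0.0006 0 0.002 0 0 0;0.7 -0.0006 0 0.002 0 0 0;0.7 -0.0006 0 0.002 0 0 0;0.7 0 0 -0.04 0 0 0;0.7 0 0 -0.1 0 0 0;0.7 0 0 -0.18 0 0 0;0.7 0 0 -0.26 0 0 0;0.7 0 0 -0.35 0 0 0;0.7 0 0 -0.35 0 0 0;0.7 0 0 -0.35 0 0 0"}}

```text
time_s: 27.4
position: [0.4495, 0.2483, 0.3438]
tcp_rot: [[0.208, 0.976, 0.07], [0.935, -0.219, 0.278], [0.287, 0.007, -0.958]]
force: [-0.5, 0.5, -0.2]
opening: 0.701
grasp_force: 0.0
```

```bash
python3 - <<'E'
from pl import *
s=log(); print(s['time_s'],s['position'],s['force'])
look(('spatula_tip','spatula','spatula_grip','biscuit_centre','lemon','garlic','jam_jar'),nm='m_')
a=cv2.imread('pics/m_scene.png').astype(int);b=cv2.imread('pics/scene0.png').astype(int)
d=np.abs(a-b).max(2)>30
print('diff rest area',d[165:285,180:250].sum(),'of',d[165:285,180:250].size,'mug/jar',d[210:275,360:445].sum(),'garlic',d[285:320,240:275].sum(),'lemon',d[220:245,172:200].sum())
p=capture('top')
for q in outline_of('biscuit',p)[:2]: print(round(q['conf'],2),rect(ray(p,edge_poly(q['region']),.034)))
E
```

```text
27.4 [0.4495064  0.24826172 0.34384325] [-0.50128326  0.49524964 -0.2002114 ]
scene spatula_tip [([0.4275, 0.1777, 0.0154], 0.63)]
scene spatula [([0.4492, 0.2616, 0.0728], 0.56)]
scene spatula_grip [([0.4561, 0.2973, 0.1695], 0.79)]
scene biscuit_centre [([0.5339, -0.3262, 0.0303], 0.73)]
scene lemon [([0.4432, 0.227, -0.0], 0.61)]
scene garlic [([0.4243, 0.0065, -0.0011], 0.93)]
scene jam_jar [([0.7872, 0.0275, -0.0029], 0.68)]
top spatula_tip [([0.4305, 0.1785, 0.0124], 0.54)]
top spatula []
top spatula_grip [([0.462, 0.2944, 0.1635], 0.55)]
top biscuit_centre [([0.5737, -0.3349, 0.0007], 0.7)]
top lemon [([0.4357, 0.3825, 0.0022], 0.47)]
top garlic [([0.4231, 0.0061, -0.001], 0.88)]
top jam_jar []
diff rest area 84 of 8400 mug/jar 0 garlic 0 lemon 0
0.65 (array([ 535.2, -326.2]), array([112.6, 113. ]), 64.4, [[459.8999938964844, -352.6000061035156], [561.9000244140625, -401.3999938964844], [610.5, -299.79998779296875], [508.6000061035156, -251.0]])
```

```bash
python3 -c "
from h import *
print(bot.hand_in())"
```

```text
the job is handed in; nothing more can be done
None
```

The job is handed in: the biscuit lies flat, chocolate side up, about 40 mm inside the board's edge, the spatula is back in its rest, and the camera shows the mug, jar, garlic and lemon unmoved, at about 27 s on the robot's clock.

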